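# Block a gel tank in its transit case

## Task

Pack the gel tank so that it cannot shift in its transit case: slide the tank sideways until it lies flat along the case's long wall on the side away from the corner block, then slide the loose foam brick from the lowered end flap into the gap left beside the tank, until it meets the corner block and its outer end is flush with the open end of the case. Push tank and brick along the floor without lifting or tipping them, and leave everything else where it stands.

Things in the scene. Friction and masses are not known exactly. Their poses are not given: they have to be found in the camera images.
- case: Fixed plywood case, open on top. Origin: on the worktop under the middle of its open end (mouth); +y points into the case, x across the mouth, z up. Floor top at z = 8 mm. Inside: x -108 to +108 mm, y 0 (mouth) to 228 mm. Walls 10 mm thick, tops at z = 84 mm (trim to 86 mm), along both long sides and the inner end; none at the mouth, where the wall ends are rounded.
- flap (a point): Middle of the top of the case's lowered end flap (case frame x = 0, y = -117, z = 8 mm), same axes as the case. The flap continues the case floor level out of the mouth: 236 mm wide, y = 0 to -235 mm, no side lips.
- corner_block (a point): Middle of the top of the fixed white foam corner block in the case's inner -x corner (case frame x = -79, y = 194, z = 58 mm). It fills x -108 to -50 mm, y 160 to 228 mm; a roll of tape lies on it.
- tank_home (a point): Point on the case floor where the tank's origin lies when it is home (case frame x = 48, y = 114, z = 8 mm): its body then touches the +x long wall, the lid's edge passing over the wall's top.
- gap (a point): Point on the case floor where the brick's origin lies when it is home (case frame x = -60, y = 80, z = 8 mm). It is the middle of the gap to be filled, along the -x wall between mouth and corner block: 96 mm wide (x -108 to -12 mm) once the tank is home, 160 mm long.
- tank: Gel tank, about 0.6 kg: clear body 120 (x) by 220 (y) by 78 mm high; fixed red lid 128 by 228 mm, 79 to 86 mm up, overhangs it 4 mm all round, so upright fingers meet the lid first; handle block 40 by 60 mm on top to 98 mm. Origin: middle of underside, z up. Stands in the case nearly parallel to it, 18 to 32 mm short of the +x wall. Slides at 2 to 5 N.
- brick: Loose rigid white foam brick, 91 (x) by 160 (y) by 75 mm high, about 0.25 kg; upright corners bevelled 12 mm, so its end faces are 67 mm wide. Origin: middle of underside, z up, y along its length. Starts on the flap outside the mouth, 25 to 75 mm to the +x side of the gap's line, askew by up to 0.3 rad. Slides at 1 to 3 N.
- jar: Amber screw-cap jar, 56 mm across, 80 mm high, on the worktop to the right. Bystander: leave alone. Origin: middle of its underside.
- bottle: Clear reagent bottle with blue cap, 68 mm across, 138 mm high, on the worktop to the right. Bystander: leave alone. Origin: middle of its underside.
- petri: Petri dish, 94 mm across, 15 mm high, on the worktop to the right. Bystander: leave alone. Origin: middle of its underside.
- specimen: Specimen jar with black cap, 56 mm across, 88 mm high, on the worktop to the left. Bystander: leave alone. Origin: middle of its underside.
- tissues: Tissue box, 101 by 131 by 151 mm, on the worktop to the left. Bystander: leave alone. Origin: middle of its underside.
- tape: Roll of marking tape, 52 mm across, 19 mm high, lying on the case's corner block. Bystander: leave alone. Origin: middle of its underside.
Mind the look-alikes: they are no part of the job. What is shaped like the brick but yellow is not meant.

How it is judged:
By the outcome, as a careful person would: the job done as asked, in the order asked, and still so for the second after the job is handed in, with the robot touching nothing.
It also fails if it takes over 58 s, if anything falls off the work surface, if the arm or the gripper's body presses on something with over 40 N, if the wrist force passes 120 N, or if a joint passes its speed limit or range.

## Robot

A 6-joint arm with a two-finger parallel gripper is mounted at the origin on a cart in front of the work surface, level with it; the furniture and walls round the work are solid. World frame = base frame: x ahead of the robot, y to its left, z up, the work surface at z = 0. Lengths are in m, angles in rad, forces in N, time in s.
With the tool pointing down it reaches from about 0.275 to 0.875 m from the base axis. Payload 12.5 kg.
Tool frame: the origin (TCP) lies on the centre line of the jaws, within the pads' length; the fingertips stand r.finger_overhang ahead of it and the grasp point (between the pads) lies 3 mm ahead of it (r.finger_overhang is the distance from the TCP to the fingertips, in m); z points along the fingers, y is the line along which they close (so a half turn about z gives the same grasp; the last joint's range is limited). The gripper opens to 85 mm and grips with 20 to 120 N. Pads are 22 mm wide; open, the fingers measure 114 mm over their backs; the gripper's body (76 mm by 85 mm) begins 54 mm behind the grasp point. The pads swing forward as they close: fully open they stand 13 mm farther back than shut.
Start: joints at [-1.418, 0.351, 1.652, -0, 1.139, -0.085], TCP at [0.13, -0.535, 0.253] pointing down, gripper open.
Joint ranges: [-2.75, 2.75], [-0.79, 2.1], [0.01, 2.65], [-1.57, 4.71], [0.07, 3.14], [-2.87, 2.87]. Speed limits (rad/s): [2.22, 2.22, 2.79, 3.14, 3.14, 3.14].

## Interface

Orientations are given as a unit quaternion [x, y, z, w].
In Python, from cell import r, optics gives the robot as it stands. The module is installed in compiled form; this text tells all that it offers. Calls block until the motion is done:
- r.move_to(position, orientation): joint-space move of the TCP to a pose.
- r.move_linear(position, rot=None, vel=0.15): straight line of the TCP; rot=None keeps the orientation; vel is the mean speed in m/s.
- r.set_joints(angles): joint-space move.
- r.set_gripper(opening, squeeze=None): opening from 0.0 (shut) to 1.0 (fully open); squeeze is the grip in N (None keeps the last); returns when the fingers have stopped.
- r.sleep(seconds).
- r.inverse_kinematics(position, orientation): joint angles nearest the present ones, or None.
- optics.get_image(name): name is "scene" or "top" or "wrist"; returns a dict with "pixels" (420x560x3 uint8, red, green, blue), "depth" (420x560 float32, m along the optical axis (not along the pixel's ray), 0 where there is no reading), "fx", "fy", "cx", "cy" (pixels), "camera_from_world" (4x4, takes a point from world to camera coordinates); the wrist camera has in their place "mount" (4x4, takes a point from camera to tool coordinates, whose origin is the TCP and whose axes are the flange's). Camera axes: x right, y down, z forward; pixel columns grow to the right and rows downward; lengths in m; the calibration is good to about 2 mm. A picture is of the moment at which its call begins: read the wrist's pose just before it.
A pose or a line that the arm cannot do raises r.PlanningError and nothing moves.
- r.hand_in(): hands the job in; it is judged then, once.
Readings, each from a call of its own:
- r.current_t(): time.
- r.current_q(): joint angles.
- r.current_qvel(): joint speeds.
- r.current_effort(): joint torques, N m.
- r.current_tool_pos(): TCP position.
- r.current_ee_rot(): TCP orientation.
- r.current_contact_force(): force on the tool from outside, world axes, zero at the start.
- r.current_torque(): the same for the moment, N m.
- r.current_opening(): opening from 0.0 (shut) to 1.0 (fully open).
- r.current_finger_force(): force on a finger pad.
Only numpy, scipy, OpenCV 4.12 (cv2) and the standard library are available. Lean on these libraries where they do the work, as an engineer would, in place of code of your own. Each camera call takes 0.05 s, during which the arm holds its last target. There are 200 camera calls.

## Working session

There is one attempt and no reset: what is moved stays moved. The work goes in short steps, each a Python script; the robot and the scene stay as the last script left them, time stands still between calls to the robot, and variables do not carry over. Pictures are saved under pics/ and viewed, at most 10 in all, crops included, and the job is handed in when it is done.

```bash
mkdir -p pics; python3 - <<'E'
from cell import r, optics
import cv2,numpy as np
for n in ("top","scene"):
    d=optics.get_image(n); cv2.imwrite(f"pics/{n}0.png",d["pixels"][:,:,::-1]); np.savez(f"{n}0.npz",**d)
    print(n,d["fx"],d["cx"],d["cy"],np.round(d["camera_from_world"],3).tolist())
print(r.current_t(),r.finger_overhang,r.current_ee_rot())
E
```

```text
top 530.2586550065713 284.63408742880557 204.09274594444403 [[-0.016, -1.0, -0.007, 0.037], [-0.994, 0.016, -0.107, 0.575], [0.107, 0.006, -0.994, 2.136], [0.0, 0.0, 0.0, 1.0]]
scene 389.8798378844106 278.0800627587065 206.5328881386592 [[-0.799, -0.602, -0.003, 0.466], [-0.401, 0.537, -0.742, 0.273], [0.448, -0.591, -0.67, 1.167], [0.0, 0.0, 0.0, 1.0]]
0.1 0.022 [ 9.92938764e-01  1.18626897e-01  3.97019598e-06 -5.20323223e-04]
```

```bash
python3 -c "
import cv2
a=cv2.imread('pics/top0.png');cv2.imwrite('pics/top0b.png',cv2.resize(a,(800,600),interpolation=3))"
```

```text
(no output)
```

View pics/top0b.png

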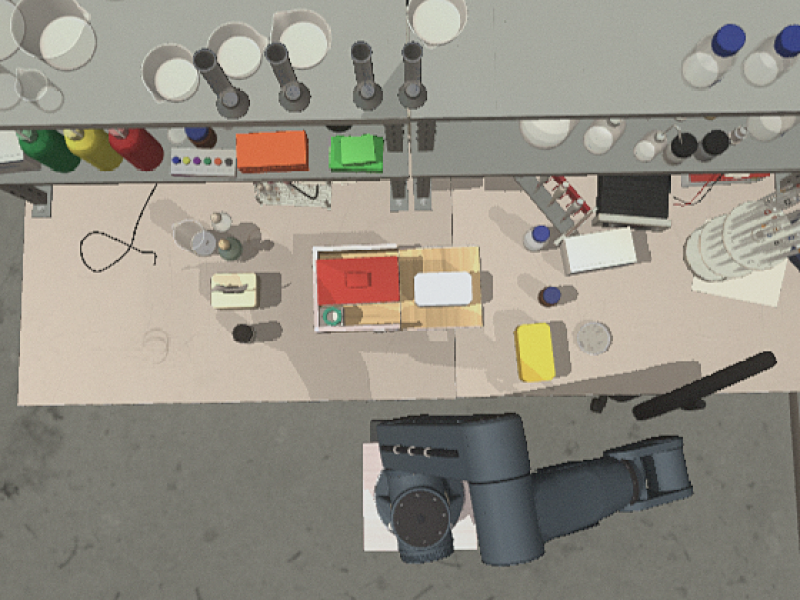

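View pics/scene0.png

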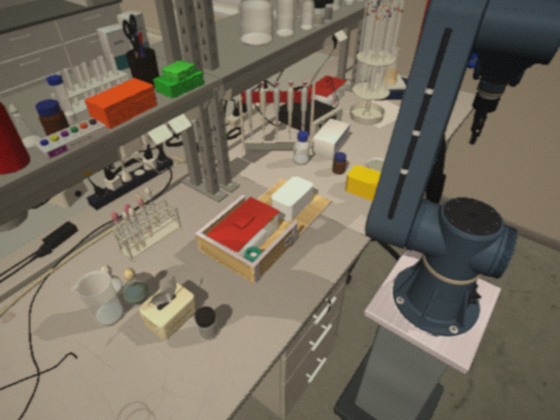

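The top view (800×600) shows:
- the case at about (315–400, 245–330), with its mouth to the right
- the red tank lid at (357, 280)
- the tape on the corner block at (332, 316)
- the white brick on the wooden flap at (443, 289)

The look-alikes are the yellow block at (535, 352) and the white box at (600, 250), which stands on the worktop. Only the white one at (443, 289) is on the flap, so that is the brick. Next I'll get rough positions and take a close look with the wrist camera.

```bash
cat > h.py <<'E'
from cell import r, optics
import cv2,numpy as np
from scipy.spatial.transform import Rotation as R
def cloud(d,T=None):
    "HxWx3 world points; T = world_from_camera"
    if T is None: T=np.linalg.inv(d["camera_from_world"])
    v,u=np.mgrid[:420,:560]; z=d["depth"]
    p=np.stack([(u-d["cx"])/d["fx"]*z,(v-d["cy"])/d["fy"]*z,z],-1)
    P=p@T[:3,:3].T+T[:3,3]; P[z==0]=np.nan; return P
def toolT():
    T=np.eye(4); T[:3,:3]=R.from_quat(r.current_ee_rot()).as_matrix(); T[:3,3]=r.current_tool_pos(); return T
def wrist(name):
    T=toolT(); d=optics.get_image("wrist"); T=T@d["mount"]
    cv2.imwrite(f"pics/{name}.png",d["pixels"][:,:,::-1]); return d,cloud(d,T),T
def rect(P,m):
    m=m.astype(np.uint8); n,l,s,c=cv2.connectedComponentsWithStats(m); k=1+np.argmax(s[1:,4])
    q=P[l==k]; q=q[~np.isnan(q[:,0])]
    return cv2.minAreaRect((q[:,:2]*1000).astype(np.float32)),np.median(q[:,2]),len(q)
def down(yaw): # tool z down; tool y axis at world angle yaw+90 mirrored
    return (R.from_euler('z',yaw)*R.from_euler('x',np.pi)).as_quat()
E
python3 - <<'E'
from h import *
d=dict(np.load("top0.npz")); P=cloud(d); hsv=cv2.cvtColor(d["pixels"],cv2.COLOR_RGB2HSV)
h,s,v=[hsv[...,i].astype(int) for i in range(3)]; z=P[...,2]
roi=np.zeros_like(z,bool); roi[165:240,215:345]=1
print("lid",rect(P,roi&(s>150)&((h<8)|(h>172))&(z>.06)))
print("brick",rect(P,roi&(s<60)&(v>150)&(z>.06)&(np.arange(560)>285)[None]))
print("case",rect(P,roi&(z>.06)&(np.arange(560)<283)[None]))
print("flap",rect(P,roi&(s>60)&(h>10)&(h<30)&(z<.03)&(z>-.01)&(np.arange(560)>281)[None]))
m=roi&(z>.06); 
print(r.inverse_kinematics([.45,.1,.4],down(0)),r.inverse_kinematics([.45,.1,.4],down(np.pi/2)))
print(optics.get_image("wrist")["mount"].round(3), toolT().round(3))
E
```

```text
lid (((604.6591796875, 163.2039337158203), (126.52794647216797, 225.12571716308594), 2.4158225059509277), np.float64(0.09418167089274032), 1726)
brick (((577.2401123046875, -72.76587677001953), (156.42733764648438, 90.99051666259766), 88.91698455810547), np.float64(0.08306916506109951), 884)
case (((584.9471435546875, 170.2421875), (241.8988800048828, 241.56356811523438), 0.943241536617279), np.float64(0.09150774503101289), 2549)
flap (((590.2657470703125, -74.01285552978516), (232.73158264160156, 228.73486328125), 0.23923885822296143), np.float64(0.007470386594683909), 2031)
[ 1.17624427e-01  6.35775241e-02  1.64890601e+00 -4.44089210e-16
  1.42910912e+00  1.68842075e+00] [ 1.17624427e-01  6.35775241e-02  1.64890601e+00 -4.44089210e-16
  1.42910912e+00  1.17624427e-01]
[[-0.001 -0.963 -0.27   0.069]
 [ 1.    -0.001 -0.001  0.   ]
 [ 0.    -0.27   0.963 -0.12 ]
 [ 0.     0.     0.     1.   ]] [[ 0.972  0.236 -0.     0.13 ]
 [ 0.236 -0.972  0.001 -0.534]
 [ 0.    -0.001 -1.     0.253]
 [ 0.     0.     0.     1.   ]]
```

```bash
python3 - <<'E'
from h import *
d=dict(np.load("top0.npz")); P=cloud(d)
for row in (40,80,86,90,110,125): print(row,P[row,[150,250,350]].round(2).tolist())
r.move_to([.50,.05,.42],down(0)); print(r.current_t())
d,P,T=wrist("w1"); np.savez("w1.npz",P=P,px=d["pixels"],T=T,K=[d["fx"],d["fy"],d["cx"],d["cy"]]); print(d["fx"])
E
```

```text
40 [[0.83, 0.31, 1.07], [0.85, 0.09, 1.02], [0.9, -0.15, 0.88]]
80 [[0.81, 0.36, 0.88], [0.8, 0.11, 0.88], [0.8, -0.15, 0.88]]
86 [[0.79, 0.36, 0.87], [0.79, 0.11, 0.86], [0.92, -0.2, 0.48]]
90 [[0.91, 0.46, 0.48], [0.91, 0.13, 0.48], [0.9, -0.2, 0.48]]
110 [[0.84, 0.46, 0.5], [0.82, 0.13, 0.54], [0.83, -0.2, 0.48]]
125 [[0.8, 0.46, 0.48], [0.79, 0.14, 0.47], [0.91, -0.25, 0.0]]
2.675
319.91612782602874
```

View pics/w1.png

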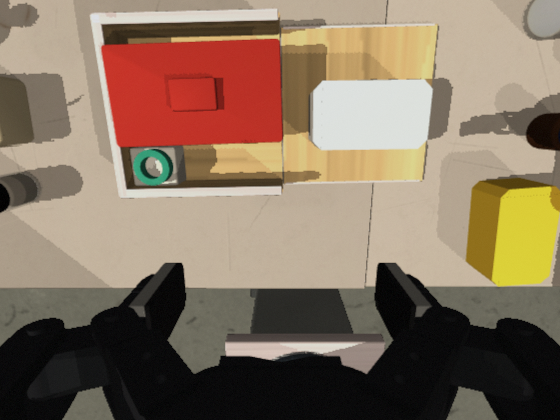

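The wrist view (560×420) confirms it. The bevelled white brick is at (371, 115) on the flap, the red tank is at (193, 93), and the tape on the corner block is at (153, 167). The yellow block at (511, 232) is the look-alike. Now I'll fit the poses.

```bash
python3 - <<'E'
from h import *
d=np.load("w1.npz"); P=d["P"]; hsv=cv2.cvtColor(d["px"],cv2.COLOR_RGB2HSV)
h,s,v=[hsv[...,i].astype(int) for i in range(3)]; z=P[...,2]
c=np.arange(560)[None]; roi=np.zeros_like(z,bool); roi[:210,85:445]=1
red=(s>150)&((h<8)|(h>172))
print("lid",rect(P,roi&red&(z>.06)))
mb=roi&(s<60)&(v>120)&(z>.07)&(c>300)
print("brick",rect(P,mb))
print("flap",rect(P,roi&(z<.02)&(z>.002)&(c>285)))
t=roi&(s<70)&(v>110)&(z>.075)&(z<.1)&(c<290)&~red
print("trim",rect(P,t))
for row in (15,20,25): # outer/inner edges
    print(row,P[row,[130,200,260]].round(3).tolist())
# wall inner edges: per side points
q=P[t]; 
for nm,m in (("far",q[:,0]>.68),("near",q[:,0]<.51)):
    a=q[m&(q[:,1]>.07)&(q[:,1]<.25)]
    b=np.round(a[:,1]/.03)
    print(nm,[(round(k*.03,2),*(np.percentile(a[b==k,0],[2,98])*1000).round(1)) for k in np.unique(b)], "minY",np.percentile(q[m,1],1))
E
```

```text
lid (((607.359375, 162.60357666015625), (135.07952880859375, 228.2577667236328), 1.8312824964523315), np.float64(0.0931382196712669), 17590)
brick (((577.6572875976562, -74.87125396728516), (90.67386627197266, 160.65048217773438), 0.13830406963825226), np.float64(0.08232075871334302), 7952)
flap (((589.0487670898438, -74.34223937988281), (240.5237579345703, 228.4844512939453), 0.19842374324798584), np.float64(0.007418446751294272), 14508)
trim (((584.587158203125, 168.83737182617188), (240.02606201171875, 238.5327911376953), 1.1240617036819458), np.float64(0.08491101285904773), 4869)
15 [[0.699, 0.238, 0.085], [0.699, 0.15, 0.085], [0.699, 0.074, 0.086]]
20 [[0.693, 0.238, 0.087], [0.694, 0.15, 0.085], [0.694, 0.075, 0.084]]
25 [[0.691, 0.244, 0.073], [0.693, 0.155, 0.064], [0.695, 0.076, 0.059]]
far [(np.float64(0.06), np.float64(693.4), np.float64(705.6)), (np.float64(0.09), np.float64(693.2), np.float64(705.2)), (np.float64(0.12), np.float64(692.2), np.float64(704.8)), (np.float64(0.15), np.float64(692.2), np.float64(703.7)), (np.float64(0.18), np.float64(691.3), np.float64(703.8)), (np.float64(0.21), np.float64(690.6), np.float64(702.6)), (np.float64(0.24), np.float64(690.2), np.float64(702.7))] minY 0.05479499171586393
near [(np.float64(0.06), np.float64(466.5), np.float64(479.5)), (np.float64(0.09), np.float64(466.9), np.float64(479.0)), (np.float64(0.12), np.float64(467.1), np.float64(479.0)), (np.float64(0.15), np.float64(465.6), np.float64(478.5)), (np.float64(0.18), np.float64(465.6), np.float64(477.7)), (np.float64(0.21), np.float64(465.1), np.float64(499.4)), (np.float64(0.24), np.float64(464.2), np.float64(476.4))] minY 0.050996048558775285
```

```bash
cat >> h.py <<'E'
O=np.array([.587,.048]); YAW=.0165
Rz=lambda a: R.from_euler('z',a)
def C(x,y,z): # case frame mm -> world m
    return Rz(YAW).apply([x/1000,y/1000,z/1000])+[*O,0]
def inC(p): return (Rz(YAW).inv().apply(np.array(p)-[*O,0])*1000).round(1)
def F(): return Rz(YAW).inv().apply(r.current_contact_force()).round(1)
def ori(a,tilt): return (Rz(YAW+a)*R.from_euler('y',-tilt)*R.from_euler('x',np.pi)).as_quat()
def push(start,end,step,vel,limit,axis,base):
    "step from start to end (case mm) until force along axis rises by limit"
    start,end=np.array(start,float),np.array(end,float); n=int(np.ceil(np.linalg.norm(end-start)/step))
    for k in range(1,n+1):
        r.move_linear(C(*(start+(end-start)*k/n)),vel=vel); f=F()-base
        if abs(f[axis])>limit: break
    return inC(r.current_tool_pos()),f
E
python3 - <<'E'
from h import *
q=ori(0,np.radians(20))
r.move_to(C(-72,90,200),q); r.move_linear(C(-72,90,63),vel=.15)
b=F(); print(r.current_t(),inC(r.current_tool_pos()),b)
r.move_linear(C(-60,90,63),vel=.06); print(F()-b)
p=inC(r.current_tool_pos())
for x1 in (-52,-46,-40): 
    print(push(p,[x1,90,63],6,.05,9,0,b)); p=inC(r.current_tool_pos())
print(r.current_t())
E
```

```text
4.7333 [-71.4  90.   63.8] [0.6 0.7 0.3]
[-1.1 -0.1 -1.3]
(array([-51.9,  90. ,  62.9]), array([-1.3, -1. , -1. ]))
(array([-45.7,  90. ,  63. ]), array([-1.4, -0.6,  0. ]))
(array([-39.7,  90. ,  63.1]), array([-1. , -1.1,  0.3]))
6.1167
```

```bash
python3 - <<'E'
from h import *
b=np.array([.6,.7,.3]); p=[-39.7,90,63]
for x1 in (-36,-32,-28,-24,-20,-16,-12):
    p,f=push(p,[x1,90,63],2,.03,14,0,b); print(p,f)
    if abs(f[0])>14: break
print(r.current_t()); d=optics.get_image("top"); cv2.imwrite("pics/top1.png",cv2.resize(d["pixels"][150:250,200:350,::-1],(750,500),interpolation=2))
E
```

```text
[-36.  90.  63.] [-2.9 -0.3 -1.5]
[-31.8  90.   63. ] [-1.9 -0.8 -1.6]
[-27.8  90.   63.1] [-2.3 -0.9 -0.5]
[-24.3  89.9  62.9] [-5.2 -2.4  1. ]
[-23.8  89.8  62.3] [-20.4  -0.9  11.9]
8.6167
```

```bash
python3 - <<'E'
from h import *
r.move_linear(C(-50,90,63),vel=.1); r.move_linear(C(-60,90,170),vel=.25); r.move_to([.50,.05,.40],down(0))
d,P,T=wrist("w2"); print(r.current_t())
hsv=cv2.cvtColor(d["pixels"],cv2.COLOR_RGB2HSV); h,s,v=[hsv[...,i].astype(int) for i in range(3)]; z=P[...,2]
c=np.arange(560)[None]; roi=np.zeros_like(z,bool); roi[:220,75:455]=1
red=(s>150)&((h<8)|(h>172))
a,zz,n=rect(P,roi&red&(z>.088)); print("lid",a,zz,inC([a[0][0]/1000,a[0][1]/1000,0]))
print("brick",rect(P,roi&(s<60)&(v>120)&(z>.07)&(c>300)))
q=P[red&roi&(z>.088)]; k=np.round(q[:,1]/.02)
print("lid edges",[(round(j*.02,2),*(np.percentile(q[k==j,0],[1,99])*1000).round(1)) for j in np.unique(k) if (k==j).sum()>300])
E
```

```text
10.7083
lid ((632.937255859375, 161.30543518066406), (127.62700653076172, 226.7546844482422), 1.1312991380691528) 0.09317495992171751 [ 47.8 112.5   0. ]
brick (((577.6450805664062, -74.94621276855469), (90.94711303710938, 160.385986328125), 0.6117315888404846), np.float64(0.08237546079510683), 8809)
lid edges [(np.float64(0.06), np.float64(573.5), np.float64(697.2)), (np.float64(0.08), np.float64(573.5), np.float64(696.6)), (np.float64(0.1), np.float64(572.3), np.float64(696.0)), (np.float64(0.12), np.float64(572.3), np.float64(695.9)), (np.float64(0.14), np.float64(572.3), np.float64(695.1)), (np.float64(0.16), np.float64(571.1), np.float64(695.0)), (np.float64(0.18), np.float64(571.1), np.float64(694.7)), (np.float64(0.2), np.float64(569.9), np.float64(694.5)), (np.float64(0.22), np.float64(570.0), np.float64(694.1)), (np.float64(0.24), np.float64(568.8), np.float64(693.1)), (np.float64(0.26), np.float64(568.8), np.float64(693.1)), (np.float64(0.28), np.float64(571.3), np.float64(692.2))]
```

View pics/w2.png

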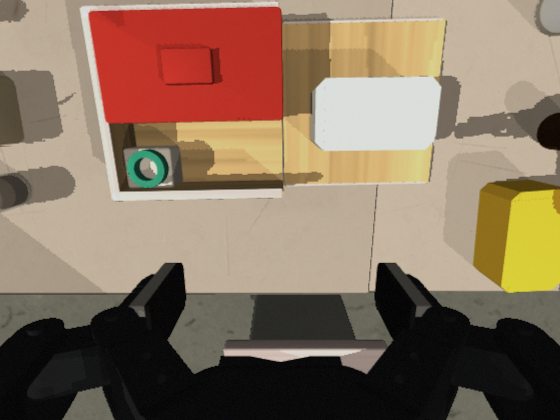

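The view shows the lid at (186, 65) tight along the far wall and parallel to it, at case x = 47.8 mm, so the tank is home. The brick at (378, 113) hasn't moved. Next I'll push it sideways onto the gap's line with two open fingers.

```bash
sed -i 's/YAW=.0165/YAW=.019/' h.py; cat >> h.py <<'E'
def look(name):
    d,P,T=wrist(name); hsv=cv2.cvtColor(d["pixels"],cv2.COLOR_RGB2HSV); s,v=hsv[...,1],hsv[...,2]; z=P[...,2]
    c=np.array([inC(p) for p in P[::420,0][:0]]) ; Q=Rz(YAW).inv().apply((P-[*O,0]).reshape(-1,3)).reshape(P.shape)
    m=(s<60)&(v>110)&(abs(z-.083)<.008)&(Q[...,1]<.15)&(Q[...,1]>-.26)&(Q[...,0]>-.125)&(Q[...,0]<.1)
    m&=(Q[...,1]<-.005)|((Q[...,0]>-.106))
    a,zz,n=rect(Q,m); print("brick in case frame",a,n); return a
E
python3 - <<'E'
from h import *
q=ori(0,0)
r.move_to(C(62,-123,160),q); r.move_linear(C(62,-123,47),vel=.15); b=F()
r.move_linear(C(48,-123,47),vel=.1); print(F()-b)
r.move_linear(C(20,-123,47),vel=.06); print(F()-b)
r.move_linear(C(-4,-123,47),vel=.06); print(F()-b, inC(r.current_tool_pos()))
r.move_linear(C(20,-123,47),vel=.15); r.move_linear(C(20,-123,160),vel=.25)
r.move_to([.50,-.02,.40],down(0)); print(r.current_t()); look("w3")
E
```

```text
[-0.6 -0.1  0.1]
[-1.1 -0.2  1.2]
[-0.5  0.1  0.1] [  -4.  -123.    47.1]
16.2083
brick in case frame ((-64.74545288085938, -122.49099731445312), (160.07278442382812, 91.15470886230469), 89.95462036132812) 7902
```

View pics/w3.png

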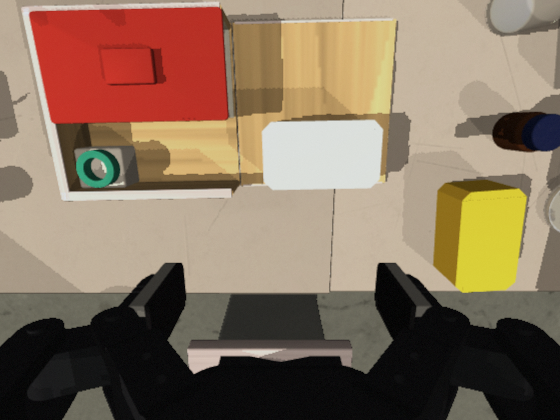

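The view shows the brick at (322, 155), square to the case but about 5 mm too far toward the near side. The gap's centre measures about −58.5 mm in my frame. I'll nudge it back from the near side, then push from the end.

```bash
python3 - <<'E'
from h import *
q=ori(0,0)
r.move_to(C(-145,-123,150),q); r.move_linear(C(-145,-123,47),vel=.15)
r.move_linear(C(-127,-123,47),vel=.1); r.move_linear(C(-119.3,-123,47),vel=.04)
r.move_linear(C(-140,-123,47),vel=.15); r.move_linear(C(-140,-123,140),vel=.25)
r.move_to(C(-59,-250,140),ori(np.pi/2,0)); r.set_gripper(.3)
d=look("w4"); print(r.current_t())
r.move_linear(C(-59,-245,50),vel=.15); b=F(); print(b,inC(r.current_tool_pos()))
r.move_linear(C(-59,-219,50),vel=.1)
p=inC(r.current_tool_pos()); p,f=push(p,[-59,-150,50],10,.07,9,1,b); print(p,f,r.current_t())
E
```

```text
brick in case frame ((-59.60303497314453, -163.5353546142578), (91.7773666381836, 79.68800354003906), 0.04415425658226013) 28207
21.7917
[ 0.1 -0.7 -0.8] [ -58.6 -245.2   50.7]
[ -59.1 -149.5   50. ] [0.2 0.3 2.1] 25.0
```

```bash
python3 - <<'E'
from h import *
b=np.array([.1,-.7,-.8])
p,f=push([-59,-149.5,50],[-59,-28,50],15,.07,10,1,b); print(p,f,r.current_t())
if abs(f[1])<10: p,f=push(p,[-59,-6,50],2,.03,10,1,b); print(p,f,r.current_t())
E
```

```text
[-59.  -27.5  50. ] [-0.1 -0.1  0.6] 28.0833
[-58.6 -13.7  50.3] [  0.3 -18.9   2.7] 30.0833
```

```bash
python3 - <<'E'
from h import *
r.move_linear(C(-59,-40,50),vel=.12); r.move_linear(C(-59,-50,160),vel=.25); r.move_to([.50,.05,.40],down(0))
look("w5"); print(r.current_t(),F())
d=cv2.imread("pics/w5.png")[:220,70:350]; cv2.imwrite("pics/w5c.png",cv2.resize(d,(760,597),interpolation=2))
E
```

```text
brick in case frame ((-60.78980255126953, 75.1743392944336), (149.6358184814453, 90.39124298095703), 89.99451446533203) 7381
32.6 [0.1 0.7 0.8]
```

View pics/w5c.png

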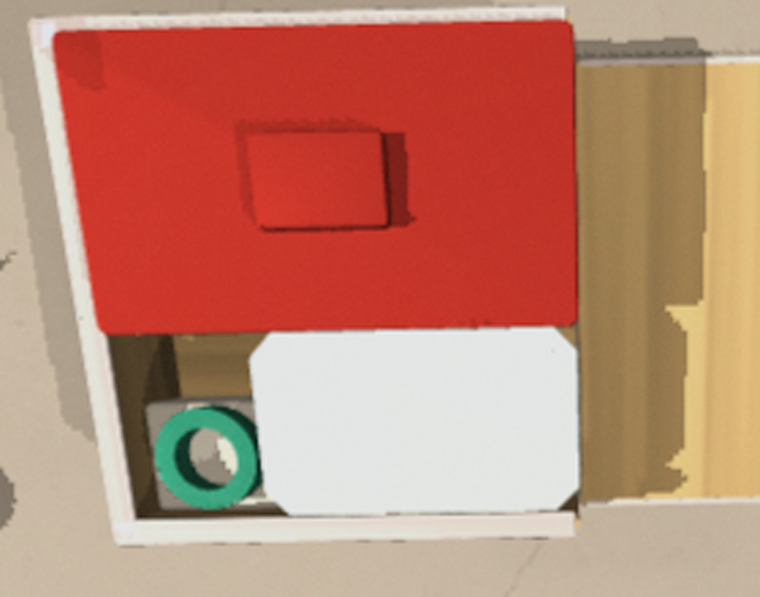

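The view shows the brick at (415, 420) in the gap, meeting the corner block at left. Its outer end (x ≈ 578) is flush with the mouth and wall end (x ≈ 576). The lid is still along the far wall, and the tape at (207, 455) hasn't moved.

```bash
python3 -c "
from h import *
print(r.hand_in())"
```

```text
the job is handed in; nothing more can be done
None
```

The job is handed in: the tank lies flat along the +x wall, and the brick fills the gap against the corner block, flush with the mouth to within about 2 mm. That took about 33 s on the robot's clock, and no verdict came back.

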